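# Bolt the lid of the tube sample chest

### The arm

A 6-joint arm with a two-finger parallel gripper is mounted at the origin on the work surface. World frame = base frame: x ahead of the robot, y to its left, z up, the work surface at z = 0. Lengths are in m, angles in rad, forces in N, time in s.
With the tool pointing down it reaches from about 0.275 to 0.825 m from the base axis. Payload 4.9 kg.
Tool frame: the origin (TCP) lies midway between the tips of the shut fingers; the grasp point (between the pads) lies 19 mm behind it (grip_point_offset is the distance from the TCP to the grasp point, in m); z points along the fingers, y is the line along which they close (so a half turn about z gives the same grasp; the last joint's range is limited). The gripper opens to 85 mm and grips with 20 to 120 N. Pads are 22 mm wide; open, the fingers measure 114 mm over their backs; the gripper's body (76 mm by 85 mm) begins 54 mm behind the grasp point. The pads swing forward as they close: fully open they stand 13 mm farther back than shut.
Start: joints at [-1.458, 0.326, -0.193, 1.052, 0, 1.437], TCP at [0.134, -0.533, 0.231] pointing down, gripper open.
Joint ranges: [-2.65, 2.65], [-0.97, 1.79], [-1.3, 1.35], [-1.93, 2.1], [-1.47, 1.37], [-3.14, 3.14]. Speed limits (rad/s): [2.57, 2.57, 3.14, 3.14, 3.14, 3.14].

### API

Orientations are given as a rotation vector (axis times angle).
In Python, from cell import * gives the robot as it stands. Calls block until the motion is done:
- movep(position, orientation): joint-space move of the TCP to a pose.
- move_l(position, velocity=0.15, rot=None, until_force=None): straight line of the TCP; rot=None keeps the orientation; velocity is the mean speed in m/s. With until_force (N) it stops when the force on the tool has changed by that much, and returns True; else False.
- set_joints(angles): joint-space move.
- let_go() and grab(newtons=None): open the fingers fully, or close them until they stop; newtons is the grip in N (None keeps the last).
- sleep(seconds).
- ik(position, orientation): joint angles nearest the present ones, or None.
- get_state(): the state.
- grab_frame(name): name is "scene" or "top" or "wrist"; returns a dict with "img" (420x560x3 uint8, red, green, blue), "fx", "fy", "cx", "cy" (pixels), "cam_to_world" (4x4, takes a point from camera to world coordinates); the wrist camera has in their place "T_tool_cam" (4x4, takes a point from camera to tool coordinates, whose origin is the TCP and whose axes are the flange's). Camera axes: x right, y down, z forward; pixel columns grow to the right and rows downward; lengths in m; the calibration is good to about 2 mm. The wrist camera is an equidistant fisheye: a pixel r from the principal point sees the ray r / f radians off the axis. A picture is of the moment at which its call begins: read the wrist's pose just before it. There is no depth.
A pose or a line that the arm cannot do raises MotionError and nothing moves.
- sign_off(): hands the job in; it is judged then, once.
Trained networks look in the newest picture that a camera, given by its name, has taken for a name from the list of things; names that differ only in an ending like _2 or _b are one class to them, and where a whole thing is asked for, a point or a joint stands for the part that bears it (a point fixed in the world has none). Each returns a list of dicts, best first, with "score" (0 to 1); they miss things now and then, are a little off and sometimes report something else, mostly with a low value. They report only what shows in the picture. A call takes as long as a camera call.
- spot_in(camera, name): "centre" ([column, row] in pixels, amid what is visible of it).
- silhouettes(camera, name): "mask" (420x560 bool, what is visible of it) and "centre" ([column, row] in pixels, amid what is visible of it).
- tip_of(camera, name): "centre" ([column, row] in pixels: a listed point, or the origin of a listed thing).
The state is a dict: "clock": time; "q": joint angles; "joint_velocities": joint speeds; "tau": joint torques, N m; "position": TCP position; "eef_rot": TCP orientation; "contact_force": force on the tool from outside, world axes, zero at the start; "wrist_torque": the same for the moment, N m; "finger_gap": opening from 0.0 (shut) to 1.0 (fully open); "grasp_force": force on a finger pad.
Only numpy, scipy, OpenCV 4.12 (cv2) and the standard library are available. Lean on these libraries where they do the work, as an engineer would, in place of code of your own. Each camera call takes 0.05 s, during which the arm holds its last target. There are 200 camera calls.

### The job

Lock the white sample chest: slide its barrel bolt across, with the handle up, through the staple on the lid until you feel the handle meet its stop, then turn the black-knobbed handle down into the notch of the yellow catch until it rests on the bottom, and let go. Work by feel and do not ram or force the handle against the light catch; leave the jar on the chest, the tube rack and the tip box where they stand.

Things in the scene. Friction and masses are not known exactly. Their poses are not given: they have to be found in the camera images.
- chest: White sample chest, 240 (x) by 360 (y) by 130 mm high, fixed. Origin: centre of its underside; x to its back, y along the bolt towards the lid, z up. A fixed deck tops its -y half, a hinged lid with a clear window its +y half; seam at y = 0. Two steel straps guide the bolt at y = -164 and -15 mm: 28 wide (x), 18 long, 27 mm above the deck.
- bolt_axis (a point): Point on the bolt's axis, fixed to the chest at x = 10, y = -125, z = 146 mm (16 mm above the deck), where the handle's root is when the bolt is fully withdrawn. The bolt is a 12 mm steel rod along the chest's y.
- knob (a point): Centre of the 18 mm black ball knob on the bolt's handle, 52 mm from the bolt's axis; the shank is 8 mm thick. In the chest's axes it lies at bolt_axis + (-52 sin(handle), bolt, 52 cos(handle)) mm. Pinched from above by fingers closing along the chest's y, it pivots between the pads.
- bolt (a joint): Slide of the bolt towards the lid, m: 0 withdrawn, starts at 0 to 0.012. It takes about 3 N, then up to about 12 N between 0.023 and 0.036 as the tapered nose rides into the staple and presses the lid down, then about 7 N, until the handle meets the catch's stop, somewhere from 0.054 to 0.070.
- handle (a joint): Turn of the handle about the bolt's axis, rad: 0 upright, growing as it turns down to the chest's front (-x); starts at 0 to 0.45 and stays where it is left (about 1 N at the knob turns it). Beside the notch it lands on the catch's rail at about 0.8; in the notch it goes down to 1.24 to 1.3 and rests on the bottom.
- lid (a joint): Angle of the lid about its hinge along the chest's +y edge, rad: about 0.0165 while it stands 3 mm proud on its springy gasket, 0.003 to 0.008 when the bolt holds it down; grows as it opens.
- staple (a point): Middle of the steel staple on the lid's seam edge, which the bolt's nose enters along y: 33 wide (x), 26 long, 33 mm high above the lid.
- catch: Catch for the handle, on the deck in front of the bolt; axes as the chest's. Origin: at chest x = -22, y = -63, z = 130 mm, fixed (dark seat plate). The yellow notch plate on it is clamped through slotted holes within 8 mm either way along y: this setting is NOT measured, so feel for the stop. Light: it must not take over 35 N, and a push down on the knob bears on it about three times as hard.
- notch_middle (a point): Point on the seat plate's frame where the notch is if the notch plate is set in the middle (bolt = 0.062 at the stop), level with the rail's top: 28 mm above the deck, 20 mm in front of the bolt's axis. The rail is 5 mm thick; the notch, at its +y end, is 10 mm wide, bottom 18 mm above the deck. Shank against the stop: 2 mm of play to -y.
- stop_tab (a point): Point on the seat plate's frame at the middle of the stop if the notch plate is set in the middle. The stop is a lug on the +y side of the notch, 8 mm long (y), up to 40 mm above the deck, with a tab bent across above the rod from 23 mm in front to 7 mm behind the bolt's axis.
- reagent: Small amber jar with a white cap, 38 mm across, 60 mm high, standing loose on the chest's deck behind the bolt. Origin: centre of its underside. To be left alone.
- tube_rack: Purple and beige rack with white tubes, 92 by 202 by 79 mm high, loose on the bench. Origin: centre of its underside. To be left alone.
- tip_box: Neon yellow-green pipette tip box, 85 by 120 by 86 mm high, loose on the bench. Origin: centre of its underside. To be left alone.

How it is judged:
By the outcome, as a careful person would: the job done as asked, in the order asked, and still so for the second after the job is handed in, with the robot touching nothing.
It also fails if it takes over 51 s, if anything falls off the work surface, if the arm or the gripper's body presses on something with over 40 N, if the wrist force passes 120 N, or if a joint passes its speed limit or range.

## Working session

There is one attempt and no reset: what is moved stays moved. The work goes in short steps, each a Python script; the robot and the scene stay as the last script left them, time stands still between calls to the robot, and variables do not carry over. Pictures are saved under pics/ and viewed, at most 10 in all, crops included, and the job is handed in when it is done.

```bash
mkdir -p pics; ls; python3 - <<'E'
from cell import *
import cv2,numpy as np
s=get_state();print(s['clock'],s['position'],s['eef_rot'],s['finger_gap'])
names=["bolt_axis","knob","staple","notch_middle","stop_tab","chest","catch","reagent","tube_rack","tip_box"]
ims=[]
for c in ("scene","top"):
    f=grab_frame(c);ims.append(f['img']);print(c,f['fx'],f['fy'],f['cx'],f['cy'],np.round(f['cam_to_world'],4).tolist())
    for n in names:
        r=tip_of(c,n)
        print(n,[(np.round(d['centre'],1).tolist(),round(d['score'],2)) for d in r[:2]])
    cv2.imwrite(f'pics/{c}0.png',f['img'][:,:,::-1])
E
```

```text
pics
0.0 [ 0.13429853 -0.53276247  0.230521  ] [-3.11605805e+00 -3.86432078e-01 -4.27041568e-05] 1.000113544119994
scene 424.68194433971445 424.68194433971445 277.0365046892961 200.78068856366613 [[-0.836, 0.3647, -0.4099, 0.9861], [0.5487, 0.5511, -0.6287, 0.7002], [-0.0035, -0.7505, -0.6608, 0.8781], [0.0, 0.0, 0.0, 1.0]]
bolt_axis [([233.9, 183.5], 0.82), ([401.7, 332.4], 0.53)]
knob [([245.5, 171.1], 0.68)]
staple [([271.0, 214.2], 0.75)]
notch_middle [([255.2, 191.5], 0.85)]
stop_tab [([254.4, 196.2], 0.53)]
chest [([269.7, 246.0], 0.61)]
catch [([262.2, 197.0], 0.6), ([255.4, 194.8], 0.16)]
reagent [([220.2, 204.3], 0.85)]
tube_rack [([404.1, 329.3], 0.66)]
tip_box [([215.3, 176.5], 0.64)]
top 405.82670120657156 405.82670120657156 281.6464408476581 203.8214707934411 [[-0.0047, -0.9961, 0.0883, 0.4618], [-1.0, 0.0049, 0.0022, 0.0094], [-0.0026, -0.0883, -0.9961, 1.1965], [0.0, 0.0, 0.0, 1.0]]
bolt_axis [([329.3, 186.6], 0.56), ([147.1, 245.5], 0.5)]
knob [([329.3, 192.5], 0.59)]
staple [([272.1, 197.7], 0.87)]
notch_middle [([308.1, 203.1], 0.86)]
stop_tab [([305.2, 194.5], 0.65)]
chest [([281.2, 204.4], 0.79), ([272.9, 197.8], 0.61)]
catch [([306.6, 205.6], 0.84)]
reagent [([319.3, 163.5], 0.53)]
tube_rack [([147.6, 244.0], 0.67)]
tip_box [([409.3, 211.8], 0.77), ([305.3, 200.6], 0.6)]
```

```bash
cat > fit.py <<'E'
import numpy as np
from scipy.optimize import least_squares
C={'scene':(424.68,277.04,200.78,np.array([[-0.836,0.3647,-0.4099,0.9861],[0.5487,0.5511,-0.6287,0.7002],[-0.0035,-0.7505,-0.6608,0.8781],[0,0,0,1]])),
'top':(405.83,281.65,203.82,np.array([[-0.0047,-0.9961,0.0883,0.4618],[-1,0.0049,0.0022,0.0094],[-0.0026,-0.0883,-0.9961,1.1965],[0,0,0,1]]))}
def proj(c,p):
    f,cx,cy,T=C[c]; q=T[:3,:3].T@(np.asarray(p)-T[:3,3]); return np.array([cx+f*q[0]/q[2],cy+f*q[1]/q[2]])
def W(v,p):
    c,s=np.cos(v[2]),np.sin(v[2]); return np.array([v[0]+c*p[0]-s*p[1],v[1]+s*p[0]+c*p[1],p[2]])
P={'bolt_axis':(.010,-.125,.146),'notch_middle':(-.010,-.063,.158),'catch':(-.022,-.063,.130),'chest':(0,0,0)}
O={'scene':{'bolt_axis':(233.9,183.5),'notch_middle':(255.2,191.5),'catch':(262.2,197),'chest':(269.7,246)},
'top':{'bolt_axis':(329.3,186.6),'notch_middle':(308.1,203.1),'catch':(306.6,205.6),'chest':(281.2,204.4)}}
K={'scene':(245.5,171.1),'top':(329.3,192.5)}
def knob(v,b,h): return W(v,np.array(P['bolt_axis'])+np.array([-.052*np.sin(h),b,.052*np.cos(h)]))
def res(v): 
    return np.concatenate([proj(c,W(v,P[n]))-o for c in O for n,o in O[c].items()])
if __name__=='__main__':
    for y0 in (0,1.57,-1.57,3.1):
        r=least_squares(res,[.45,0,y0],loss='soft_l1',f_scale=2); print(r.x,r.cost,np.round(r.fun,1))
E
python3 fit.py
```

```text
[0.56356963 0.01113637 0.15800421] 15.460534754116477 [ 1.3  2.3  0.1 -1.5 -3.1 -1.  -0.5 -0.4 -0.7  2.4 -1.4 -3.2  0.2 -0.2
  0.8  0.9]
[0.56356964 0.01113637 0.158004  ] 15.46053475403873 [ 1.3  2.3  0.1 -1.5 -3.1 -1.  -0.5 -0.4 -0.7  2.4 -1.4 -3.2  0.2 -0.2
  0.8  0.9]
[0.56356963 0.01113637 0.15800419] 15.460534754106277 [ 1.3  2.3  0.1 -1.5 -3.1 -1.  -0.5 -0.4 -0.7  2.4 -1.4 -3.2  0.2 -0.2
  0.8  0.9]
[0.5635696  0.01113637 0.15800471] 15.46053475451101 [ 1.3  2.3  0.1 -1.5 -3.1 -1.  -0.5 -0.4 -0.7  2.4 -1.4 -3.2  0.2 -0.2
  0.8  0.9]
```

View pics/scene0.png

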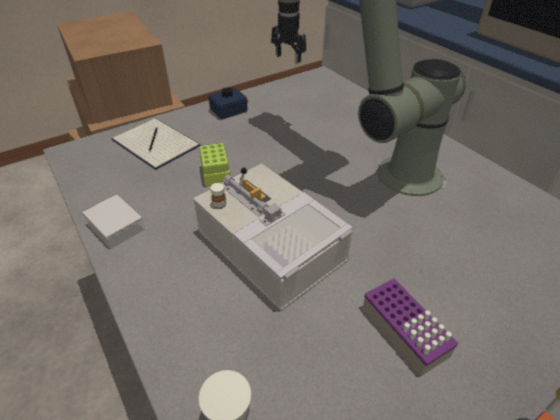

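View pics/top0.png

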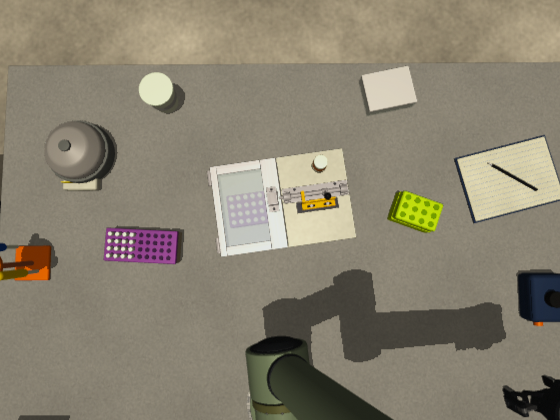

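Scene view: the chest is mid-table with its lid towards +y, the knob at about (244,171) and the jar at (218,195). Top view: the knob is at about (327,195), the catch at (318,204) and the jar at (320,163). I'll move to hover above the knob and look with the wrist camera.

```bash
cat > h.py <<'E'
from cell import *
import numpy as np, cv2
from scipy.spatial.transform import Rotation as Ro
from scipy.optimize import least_squares
import fit
def rv(yaw): return np.pi*np.array([np.cos(yaw/2),np.sin(yaw/2),0])
def wproj(f,s,p):
    T=f['T_tool_cam']; R=Ro.from_rotvec(s['eef_rot']).as_matrix()
    q=R.T@(p-s['position']); q=T[:3,:3].T@(q-T[:3,3])
    th=np.arctan2(np.hypot(q[0],q[1]),q[2]); a=np.arctan2(q[1],q[0])
    return np.array([f['cx']+f['fx']*th*np.cos(a),f['cy']+f['fy']*th*np.sin(a)])
E
python3 - <<'E'
from h import *
v=np.array([.5636,.0111,.15])
r=least_squares(lambda u:np.concatenate([fit.proj(c,fit.knob(v,*u))-fit.K[c] for c in fit.K]),[.005,.2]);print('bh',r.x,r.fun)
k=fit.knob(v,*r.x);print('knob',k)
movep(np.array([k[0],k[1],.36]),rv(v[2]))
s=get_state();print(s['clock'],s['position'],s['q'],s['contact_force'])
f=grab_frame('wrist');print(f['fx'],f['cx'],f['cy'],np.round(f['T_tool_cam'],3).tolist())
for n in ["bolt_axis","knob","staple","notch_middle","stop_tab","catch","chest","reagent"]:
    d=tip_of('wrist',n)
    pr=np.round(wproj(f,s,k if n=='knob' else fit.W(v,fit.P[n])),1) if n=='knob' or n in fit.P else None
    print(n,[(np.round(e['centre'],1).tolist(),round(e['score'],2)) for e in d[:2]],pr)
cv2.imwrite('pics/w1.png',f['img'][:,:,::-1])
E
```

```text
bh [0.01140987 0.36465125] [-3.1440837  -0.62758303 -1.73899101  2.4684339 ]
knob [ 0.57212622 -0.1024915   0.19458091]
3.3417 [ 0.57188255 -0.103376    0.35972716] [-3.05673905e-01  3.42140995e-01  1.54558655e-01  1.38364070e+00
 -2.76500128e-04  2.68722989e+00] [-0.77840567  0.12089146  0.09299767]
325.19226210127806 281.29438247735203 209.54554417425044 [[-0.001, -0.946, -0.323, 0.084], [1.0, -0.001, -0.001, -0.0], [0.001, -0.323, 0.946, -0.142], [0.0, 0.0, 0.0, 1.0]]
bolt_axis [([286.3, 161.0], 0.89)] [291.2 160.8]
knob [([276.5, 189.7], 0.79)] [280.9 188.4]
staple [([161.5, 165.6], 0.9)] None
notch_middle [([232.7, 186.0], 0.66)] [234.7 181.2]
stop_tab [([224.0, 170.4], 0.89)] None
catch [([234.7, 185.3], 0.65)] [238.4 185.3]
chest [([208.0, 152.0], 0.98)] [209.1 151.5]
reagent [([276.1, 101.7], 0.93)] None
```

View pics/w1.png

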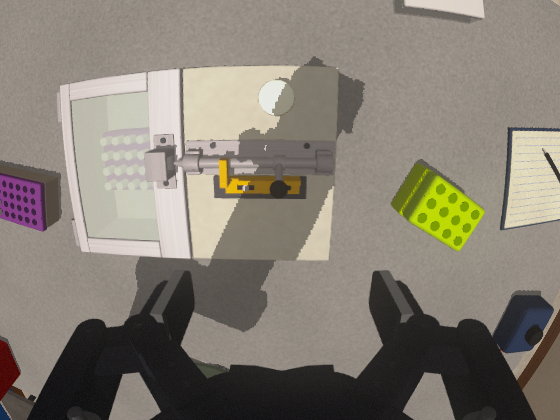

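The wrist view shows the knob at (279,188) in front of the rod, the yellow stop tab at (224,170), the staple at (160,165) and the jar at (276,98) well clear behind. I'll refit jointly and then grasp the knob.

```bash
python3 - <<'E'
from h import *
s=get_state(); f=grab_frame('wrist')
WO={'bolt_axis':(286.3,161),'notch_middle':(232.7,186),'catch':(234.7,185.3),'chest':(208,152)}
kw=np.array([278.,188.8])
def res(u):
    v,b,h=u[:3],u[3],u[4]
    r=[fit.res(v)]+[wproj(f,s,fit.W(v,fit.P[n]))-o for n,o in WO.items()]
    r+=[fit.proj(c,fit.knob(v,b,h))-fit.K[c] for c in fit.K]+[2*(wproj(f,s,fit.knob(v,b,h))-kw)]
    return np.concatenate(r)
r=least_squares(res,[.5636,.0111,.15,.01,.3],loss='soft_l1',f_scale=2)
u=r.x;print(u,np.round(r.fun,1)); k=fit.knob(u[:3],u[3],u[4]);print(k)
np.save('u.npy',u)
o=rv(u[2])
move_l(k+[0,0,.03],.12,rot=o)
s=get_state();f=grab_frame('wrist');d=tip_of('wrist','knob');print([(e['centre'],e['score']) for e in d[:2]],wproj(f,s,k),s['clock'])
cv2.imwrite('pics/w2.png',f['img'][:,:,::-1])
E
```

```text
[0.562292   0.0142596  0.15601537 0.01154152 0.3618806 ] [ 2.3  2.7  1.2 -1.1 -2.  -0.5  0.5  0.1 -1.9  3.  -2.7 -2.6 -1.   0.4
 -0.3  1.3  2.5  0.3 -0.2 -4.1  1.7  0.7 -0.4  0.3 -2.3 -0.1 -3.1  2.7
  0.2 -0.1]
[ 0.57161394 -0.09912758  0.1946321 ]
[([277.7, 249.5], 0.6)] [281.37017185 249.72754236] 5.1167
```

View pics/w2.png

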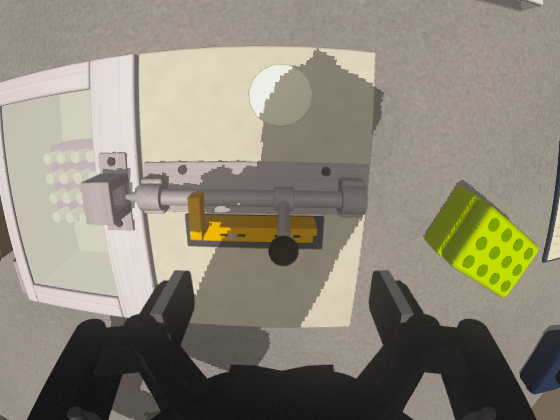

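The knob is between the open fingers at (284,250), the rod is at row 196 and square to the fingers, and the surroundings are clear. Next I'll grasp it.

```bash
python3 - <<'E'
from h import *
u=np.load('u.npy');v=u[:3]
f=grab_frame('wrist');s=get_state()
print('axis px',wproj(f,s,fit.W(v,(.010,-.125+u[3],.152))))
k=fit.knob(v,u[3]-.0015,u[4])
move_l(k-[0,0,.014],.08)
s=get_state();print(s['contact_force'])
grab(20);s=get_state();print(s['clock'],s['position'],s['contact_force'],s['finger_gap'],s['grasp_force'])
f=grab_frame('wrist');cv2.imwrite('pics/w3.png',f['img'][100:400,100:460,::-1])
E
```

```text
axis px [281.3931304 198.6976859]
[0.22271632 0.44460534 0.92668255]
6.6083 [ 0.57188892 -0.10048282  0.18084245] [-1.22155587  1.14029114  2.91801999] 0.18803022655352958 19.465231597423553
```

View pics/w3.png

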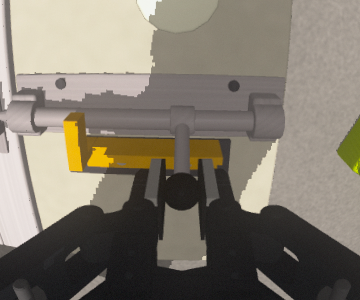

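Image: the ball is held between the pads. Now I'll turn the handle upright in arc steps, watching the forces.

```bash
cat >> h.py <<'E'
def ax(yaw): return np.array([np.cos(yaw),np.sin(yaw),0]),np.array([-np.sin(yaw),np.cos(yaw),0])
def cf(s,yaw):
    X,Y=ax(yaw);F=s['contact_force'];return np.round([F@X,F@Y,F[2]],1)
def cp(s,v,b=None):  # TCP in chest frame
    X,Y=ax(v[2]);d=s['position']-np.array([v[0],v[1],0]);return np.round(np.array([d@X,d@Y,d[2]])*1000,2)
E
python3 - <<'E'
from h import *
u=np.load('u.npy');v=u[:3];X,Y=ax(v[2])
s=get_state();p0=s['position'];h0=u[4];print(cp(s,v),cf(s,v[2]))
for h in (.24,.12,0.0):
    move_l(p0+X*.052*(np.sin(h0)-np.sin(h))+np.array([0,0,.052*(np.cos(h)-np.cos(h0))]),.03)
    s=get_state();print(h,cp(s,v),cf(s,v[2]),s['clock'])
E
```

```text
[  -8.39 -114.84  180.83] [-0.7  0.4  2.8]
0.24 [  -2.18 -114.92  182.65] [-1.5 -1.4  1.6] 7.025
0.12 [   4.3  -114.97  183.64] [-0.5  0.  -2.6] 7.3833
0.0 [  10.49 -115.02  184.06] [ 0.5 -2.7 -2.6] 7.7417
```

```bash
python3 - <<'E'
from h import *
u=np.load('u.npy');v=u[:3];X,Y=ax(v[2])
for d in (.012,.007,.007,.008):
    s=get_state();r=move_l(s['position']+Y*d,.02,until_force=22)
    s=get_state();print(r,cp(s,v),cf(s,v[2]),s['finger_gap'],s['clock'])
E
```

```text
False [  10.46 -102.43  184.05] [-0.1 -0.6 -2.5] 0.18689163589744628 8.4833
False [ 10.53 -95.93 184.1 ] [-0.7 -4.7 -4.7] 0.18587800848310984 9.0167
False [ 10.57 -88.79 184.1 ] [ 0.4 -2.8 -3.4] 0.19039132004149384 9.4917
False [ 10.59 -81.66 184.11] [-0.1 -6.5 -3.9] 0.19096192566792333 10.05
```

```bash
python3 - <<'E'
from h import *
u=np.load('u.npy');v=u[:3];X,Y=ax(v[2])
s=get_state();p=s['position']
r=move_l(p+Y*.008,.012,until_force=10)
s=get_state();print(r,cp(s,v),cf(s,v[2]),s['finger_gap'],s['clock'])
# creep from here in 1 mm lines, watch the y force
for i in range(26):
    s=get_state();r=move_l(s['position']+Y*.001,.006,until_force=9)
    s=get_state();F=cf(s,v[2]);print(r,cp(s,v)[1],F,round(s['clock'],1))
    if r or F[1]<-14: break
E
```

```text
False [ 10.6  -75.16 184.13] [ 0.  -8.4 -4.6] 0.18623333216807517 10.7917
False -75.2 [-0.9 -6.4 -4.7] 11.0
False -75.23 [-0.5 -6.8 -4.5] 11.3
False -75.24 [-0.7 -6.8 -4.4] 11.5
False -75.24 [ 0.7 -7.1 -4.4] 11.8
False -75.25 [-0.5 -6.4 -4.8] 12.0
False -75.24 [ 0.2 -7.  -5. ] 12.3
False -75.21 [ 0.1 -6.8 -5.1] 12.5
False -75.24 [-0.8 -6.  -5. ] 12.8
False -75.25 [-0.2 -5.8 -4.3] 13.0
False -75.21 [-0.6 -6.8 -4.2] 13.3
False -75.24 [-1.3 -7.1 -5.2] 13.5
False -75.24 [-0.6 -6.  -5. ] 13.8
False -75.22 [-0.8 -6.5 -4.4] 14.0
False -75.25 [ 0.4 -6.7 -4.4] 14.3
False -75.24 [ 0.7 -6.7 -3.9] 14.5
False -75.22 [ 0.9 -6.7 -5.2] 14.8
False -75.24 [-0.1 -6.7 -4.8] 15.0
False -75.23 [ 0.1 -6.4 -5. ] 15.3
False -75.22 [ 0.4 -6.8 -5.2] 15.5
False -75.27 [ 0.9 -6.9 -5.6] 15.8
False -75.26 [-0.4 -6.7 -5.3] 16.0
False -75.24 [-0.8 -6.9 -4.7] 16.3
False -75.21 [-0.3 -5.7 -4.5] 16.5
False -75.21 [ 0.2 -5.7 -4.8] 16.8
False -75.22 [-0.6 -7.5 -5.1] 17.0
False -75.22 [ 0.  -7.1 -5.1] 17.3
```

The arm lags about 1 mm under load, so relative creeping went nowhere. One absolute slow line with a force stop is the right way.

```bash
python3 - <<'E'
from h import *
u=np.load('u.npy');v=u[:3];X,Y=ax(v[2])
s=get_state();p=s['position']
r=move_l(p+Y*.022,.012,until_force=10)
s=get_state();print(r,cp(s,v),cf(s,v[2]),s['finger_gap'],s['clock'])
E
```

```text
True [ 10.39 -63.61 183.97] [ 0.1 -2.7  2. ] 0.18847949353795143 18.4833
```

```bash
python3 - <<'E'
from h import *
u=np.load('u.npy');v=u[:3];X,Y=ax(v[2])
s=get_state();p=s['position']
r=move_l(p+Y*.008,.01,until_force=13)
s=get_state();print(r,cp(s,v),cf(s,v[2]),s['clock'])
f=grab_frame('wrist');cv2.imwrite('pics/w4.png',f['img'][100:400,60:460,::-1])
E
```

```text
True [ 10.33 -63.72 183.94] [-0.3 -1.2  2.4] 19.0417
```

View pics/w4.png

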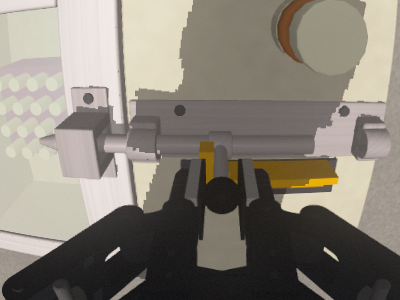

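The image shows the nose through the staple and the shank at the yellow lug, and the second push stopped at the same place (stop confirmed). I'll regrip 5 mm higher so the fingers clear the tab, then arc down with force guards.

```bash
python3 - <<'E'
from h import *
u=np.load('u.npy');v=u[:3];X,Y=ax(v[2])
let_go();s=get_state();p=s['position'];print(cp(s,v),cf(s,v[2]),s['clock'])
move_l(p+[0,0,.005]-Y*.0003,.05);grab(20)
s=get_state();p0=s['position'];F0=cf(s,v[2]);print(cp(s,v),F0,s['finger_gap'],s['clock'])
np.save('p0.npy',p0)
for h in (.2,.4,.55,.7):
    r=move_l(p0-X*.052*np.sin(h)-np.array([0,0,.052*(1-np.cos(h))]),.03,until_force=9)
    s=get_state();print(h,r,cp(s,v),cf(s,v[2]),s['finger_gap'],s['clock'])
    if r: break
E
```

```text
[ 10.15 -64.1  183.73] [-0.1 -0.   0.8] 19.7667
[ 10.13 -64.15 188.77] [-0.6  0.7  0.8] 0.18745242809669 20.6583
0.2 False [ -0.84 -64.04 187.56] [0.5 1.4 0.2] 0.19216127582991585 21.1583
0.4 False [-10.89 -63.96 184.53] [-1.2  2.3  1.8] 0.18553266121426487 21.6583
0.55 False [-17.51 -63.93 180.98] [-1.8  3.3  2.6] 0.1902833103004948 22.0667
0.7 False [-23.84 -63.89 176.23] [-1.2  3.9  2.1] 0.18768365021753478 22.475
```

```bash
python3 - <<'E'
from h import *
u=np.load('u.npy');v=u[:3];X,Y=ax(v[2]);p0=np.load('p0.npy')
for h in (.8,.9,1.0,1.1,1.18):
    r=move_l(p0+Y*.0004-X*.052*np.sin(h)-np.array([0,0,.052*(1-np.cos(h))]),.025,until_force=7)
    s=get_state();print(h,r,cp(s,v),cf(s,v[2]),s['finger_gap'],s['clock'])
    if r: break
E
```

```text
0.8 False [-27.4  -63.83 172.83] [-1.   3.6  1.2] 0.18957230855371499 22.8333
0.9 False [-30.8  -63.77 168.86] [-2.1  3.6  1.7] 0.19211003398173093 23.1917
1.0 False [-33.79 -63.71 164.58] [-1.1  2.8  0.7] 0.18525826403813137 23.55
1.1 False [-36.47 -63.7  159.99] [-0.6  3.8  0.5] 0.18422224323506275 23.9083
1.18 False [-38.24 -63.67 156.26] [-1.4  3.6  1. ] 0.18724616689671036 24.225
```

Past the rail and into the notch. Now gently onto the bottom.

```bash
python3 - <<'E'
from h import *
u=np.load('u.npy');v=u[:3];X,Y=ax(v[2]);p0=np.load('p0.npy')
for h in np.arange(1.21,1.45,.02):
    r=move_l(p0+Y*.0004-X*.052*np.sin(h)-np.array([0,0,.052*(1-np.cos(h))]),.008,until_force=5)
    s=get_state();F=cf(s,v[2]);print(round(h,2),r,cp(s,v),F,round(s['clock'],2))
    if r or F[2]>6: break
f=grab_frame('wrist');cv2.imwrite('pics/w5.png',f['img'][100:400,60:460,::-1])
E
```

```text
1.21 False [-38.66 -63.7  155.08] [-2.7  4.   2.1] 24.57
1.23 False [-39.02 -63.71 154.08] [-1.7  3.8  1.6] 24.85
1.25 False [-39.3  -63.69 153.09] [-2.3  4.7  1.7] 25.13
1.27 False [-39.68 -63.67 152.13] [-2.2  4.4  3.1] 25.42
1.29 False [-39.96 -63.66 151.1 ] [-2.2  5.1  2.7] 25.7
1.31 False [-40.2  -63.65 150.1 ] [-2.5  4.3  1.3] 25.98
1.33 False [-40.47 -63.68 149.08] [-2.1  4.5  1.6] 26.27
1.35 False [-40.68 -63.7  148.09] [-2.4  4.8  1.3] 26.55
1.37 False [-40.87 -63.68 147.07] [-2.6  4.   1.9] 26.83
1.39 False [-41.04 -63.69 146.05] [-2.5  5.1  1.4] 27.12
1.41 False [-41.21 -63.66 145.15] [-2.   5.2  1.2] 27.4
1.43 False [-41.25 -63.69 144.28] [-3.3  4.   3.6] 27.68
```

View pics/w5.png

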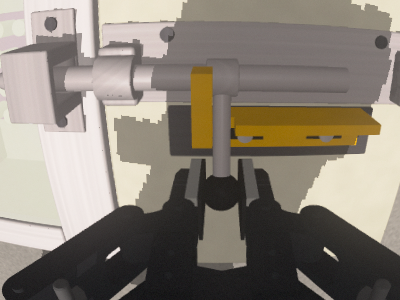

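Image: the shank (222,140) lies between lug and rail, so it is in the notch. No bottom force was felt, though, so the pads may have slid over the ball. I'll check from the picture geometry where the knob sits between the pads.

```bash
python3 - <<'E'
from h import *
u=np.load('u.npy');v=u[:3]
s=get_state();f=grab_frame('wrist');R=Ro.from_rotvec(s['eef_rot']).as_matrix()
m=silhouettes('wrist','knob');print([(e['centre'],e['score']) for e in m[:2]],[(e['centre'],e['score']) for e in tip_of('wrist','knob')[:2]])
for dx in (0,.002):
  for z in (.009,.013,.017): print(dx,z,wproj(f,s,s['position']+R@[dx,0,-z]))
# direct view: crop handle
g=f['img']; hsv=cv2.cvtColor(g,cv2.COLOR_RGB2HSV)
for h in (1.1,1.2,1.27,1.35,1.43): print(h,wproj(f,s,fit.knob(v,.061,h)))
for c in ('scene','top'):
    grab_frame(c);print(c,[(e['centre'],e['score']) for e in tip_of(c,'knob')[:1]],[fit.proj(c,fit.knob(v,.061,h)).round(1) for h in (1.0,1.27,1.43)])
E
```

```text
[([279.9, 236.1], 0.94), ([407.1, 28.5], 0.49)] [([280.9, 291.6], 0.84)]
0 0.009 [281.93421317 284.84625499]
0 0.013 [281.94218925 289.34474949]
0 0.017 [281.95045184 294.04394796]
0.002 0.009 [281.93382146 281.31935837]
0.002 0.013 [281.94190289 285.77112954]
0.002 0.017 [281.95028177 290.42439773]
1.1 [283.91714454 295.45782105]
1.2 [283.63664429 293.42124547]
1.27 [283.443289   291.42041822]
1.35 [283.22613979 288.61143436]
1.43 [283.01370935 285.2970544 ]
scene [([269.9, 186.2], 0.39)] [array([262.8, 181.7]), array([264.6, 184.5]), array([265.2, 186.5])]
top [] [array([307.7, 209. ]), array([307.8, 211.7]), array([307.7, 212.6])]
```

The knob sits about 16 mm up the pads, so they slid and the handle is at about 1.26, probably on the bottom. I'll let go, rise, and probe lightly from above with shut fingers.

```bash
python3 - <<'E'
from h import *
u=np.load('u.npy');v=u[:3];X,Y=ax(v[2])
let_go();s=get_state();p=s['position'];print(cp(s,v),cf(s,v[2]),s['clock'])
move_l(p+[0,0,.05],.1)
s=get_state();f=grab_frame('wrist');print([(e['centre'],e['score']) for e in tip_of('wrist','knob')[:1]],[wproj(f,s,fit.knob(v,.061,h)).round(1) for h in (.8,1.,1.2,1.27,1.35)])
cv2.imwrite('pics/w6.png',f['img'][100:400,60:460,::-1])
grab(20)
r=move_l(p+[0,0,.034],.05,until_force=4);print(r)
if not r:
    r=move_l(p+[0,0,.014],.012,until_force=4)
s=get_state();print(r,cp(s,v),cf(s,v[2]),s['clock'])
E
```

```text
[-41.33 -63.83 144.04] [ 0.7  0.3 -0.5] 28.7583
[([275.2, 245.1], 0.91)] [array([281.8, 240.4]), array([281.5, 244.9]), array([281.2, 245.4]), array([281.1, 244.8]), array([281. , 243.5])]
False
True [-41.82 -63.75 168.53] [-0.6 -0.6  3. ] 31.6417
```

View pics/w6.png

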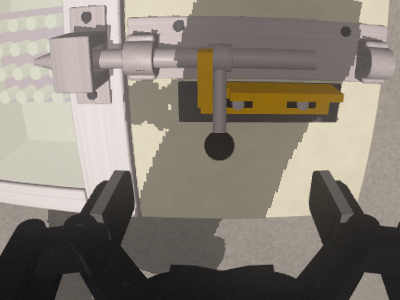

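The image shows the shank down in the notch against the yellow lug, with the nose through the staple. The probe held 3–4 N at knob-top height 168.5 mm, which puts the handle at about 1.3, on the bottom. I'll retreat and hand in.

```bash
python3 - <<'E'
from h import *
s=get_state();move_l(s['position']+[0,0,.12],.15);sleep(.3)
s=get_state();f=grab_frame('wrist');u=np.load('u.npy')
print([(e['centre'],e['score']) for e in tip_of('wrist','knob')[:1]],[wproj(f,s,fit.knob(u[:3],.061,h)).round(1) for h in (.8,1.27)],s['clock'])
print(sign_off())
E
```

```text
[([276.5, 198.4], 0.57)] [array([279.4, 189.7]), array([279.1, 196.9])] 32.8917
the job is handed in; nothing more can be done
None
```

The chest is bolted: the bolt is through the staple against its stop, the handle rests on the bottom of the notch (about 1.3 rad, confirmed by a light push), the arm is clear, and I handed the job in at 32.9 s with the result not reported back.

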